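Cap the hydraulic tubes that the two end caps fit

TASK

Pull both end caps out of the green store and push each one fully home on the tube in the blue rack that it fits; which tube is which size you find out by trying, and the thickest tube stays open. Both caps must end up on tubes, let go and at rest, with the bottle, the spray can, the jar and the wrench left where they are.

Things in the scene. Friction and masses are not known exactly. Their poses are not given: they have to be found in the camera images.
- cap_small_center (a point): Red plastic end cap, square body 100 mm long, 66 x 66 mm, 0.12 to 0.22 kg, lying level; octagonal bore 43.5 mm across flats, 60 mm deep; other 40 mm solid, black band near the closed end. Point: its middle, 50 mm from either end, 33 mm above the bench. x runs from closed end to mouth, z up. At first only the mouth half (42 to 58 mm) sticks out of the store, in either bay.
- cap_large_center (a point): Orange plastic end cap, square body 100 mm long, 66 x 66 mm, 0.12 to 0.22 kg, lying level; octagonal bore 50.5 mm across flats, 60 mm deep; other 40 mm solid, black band near the closed end. Point: its middle, 50 mm from either end, 33 mm above the bench. x runs from closed end to mouth, z up. At first only the mouth half (42 to 58 mm) sticks out of the store, in either bay.
- tube_1 (a point): Centre of the free end of the leftmost tube seen from the robot, 85 mm above the bench. x points level along the tube into the rack (the way a cap is pushed on), z up. A cap fully home has its inner floor against this end: its middle is then 10 mm beyond this point along x.
- tube_2 (a point): Centre of the free end of the middle tube seen from the robot, 85 mm above the bench. x points level along the tube into the rack (the way a cap is pushed on), z up. A cap fully home has its inner floor against this end: its middle is then 10 mm beyond this point along x.
- tube_3 (a point): Centre of the free end of the rightmost tube seen from the robot, 85 mm above the bench. x points level along the tube into the rack (the way a cap is pushed on), z up. A cap fully home has its inner floor against this end: its middle is then 10 mm beyond this point along x.
- rack: Blue rack holding three fixed round steel tubes, 115 mm apart, diameters 40, 47 and 54 mm in a varying order that is not told. They stand out 63 mm from its 400 mm wide, 116 mm tall face plate; the last 8 mm taper to 10 mm less diameter. Origin: on the bench, under the middle of the plate's front face; x into the rack, y along the plate.
- rack_guards (a point): Yellow guard cheeks beside the tubes stand out 50 mm from the rack's face plate, up to 105 mm above the bench, leaving 6 mm beside a cap: no room for a finger, so a cap held by its mouth half cannot be pushed home. Point: front edge of the cheeks, in line with the middle tube, 85 mm up.
- store_front (a point): Cap store: fixed green sheet-metal hood, 246 mm wide, 70 mm deep, no floor, two bays 115 mm wide, open in front. Point: middle of the roof's front edge, at its underside 71 mm above the bench (top 76 mm). x points into the store: pull the caps out along -x. y runs along the front; bay centres 60 mm either side.
- oil_bottle_mid (a point): White oil bottle standing on the bench, 60 mm diameter, 170 mm tall; its middle. Leave it alone.
- spray_can_mid (a point): Spray can standing on the bench, 52 mm diameter, 130 mm tall; its middle. Leave it alone.
- grease_jar_mid (a point): Amber grease jar standing on the bench, 66 mm diameter, 60 mm tall; its middle. Leave it alone.
- wrench_grip (a point): Steel wrench lying on the bench, 190 mm long; the middle of its handle, x along it. Leave it alone.

How it is judged (in metres and radians):
At the end, for the whole second after the job is handed in: Each of the two caps is on a tube, home to within 6 mm of full depth (its middle at least 4 mm beyond the tube's end and within 14 mm of it), released and at rest. Only one pairing lets both go on: the red cap on the 40 mm tube, the orange cap on the 47 mm tube (((x of cap_small_center in the frame of tube_1 above 0.004 m and distance between cap_small_center and tube_1 below 0.014 m) or (x of cap_small_center in the frame of tube_2 above 0.004 m and distance between cap_small_center and tube_2 below 0.014 m) or (x of cap_small_center in the frame of tube_3 above 0.004 m and distance between cap_small_center and tube_3 below 0.014 m)) and ((x of cap_large_center in the frame of tube_1 above 0.004 m and distance between cap_large_center and tube_1 below 0.014 m) or (x of cap_large_center in the frame of tube_2 above 0.004 m and distance between cap_large_center and tube_2 below 0.014 m) or (x of cap_large_center in the frame of tube_3 above 0.004 m and distance between cap_large_center and tube_3 below 0.014 m)) and linear speed of each of cap_small, cap_large below 0.02 m/s); the robot touches nothing.
It fails at once if the oil bottle is shifted or knocked by more than 30 mm (distance of oil_bottle_mid from where it was at the start of the episode above 0.03 m).
It fails at once if the spray can is shifted or knocked by more than 30 mm (distance of spray_can_mid from where it was at the start of the episode above 0.03 m).
It fails at once if the grease jar is shifted or knocked by more than 30 mm (distance of grease_jar_mid from where it was at the start of the episode above 0.03 m).
It fails at once if the wrench is shifted or knocked by more than 30 mm (distance of wrench_grip from where it was at the start of the episode above 0.03 m).
It also fails if it takes over 72 s, if anything falls off the work surface, if the arm or the gripper's body presses on something with over 40 N, if the wrist force passes 120 N, or if a joint passes its speed limit or range.

ROBOT

A 6-joint arm with a two-finger parallel gripper is mounted at the origin on the work surface. World frame = base frame: x ahead of the robot, y to its left, z up, the work surface at z = 0. Lengths are in m, angles in degrees, forces in N, time in s.
With the tool pointing down it reaches from about 0.25 to 0.725 m from the base axis. Payload 9.7 kg.
Tool frame: the origin (TCP) lies between the finger pads; the fingertips stand 22 mm ahead of it and the grasp point (between the pads) lies 3 mm ahead of it; z points along the fingers, y is the line along which they close (so a half turn about z gives the same grasp; the last joint's range is limited). The gripper opens to 85 mm and grips with 20 to 120 N. Pads are 22 mm wide; open, the fingers measure 114 mm over their backs; the gripper's body (76 mm by 85 mm) begins 54 mm behind the grasp point. The pads swing forward as they close: fully open they stand 13 mm farther back than shut.
Start: joints at [-65.604, 4.979, 10.078, 95.1, 0, 90], TCP at [0.227, -0.501, 0.253] pointing down, gripper open.
Joint ranges: [-179.16, 179.16], [-48.56, 103.87], [-65.8, 70.77], [-126.05, 130.52], [-82.76, 87.17], [-180, 180]. Speed limits (degrees/s): [127.2, 127.2, 147.25, 180, 180, 180].

INTERFACE

Orientations are given as [roll, pitch, yaw] about the fixed x, y, z axes, in that order (R = Rz(yaw) Ry(pitch) Rx(roll)).
In Python, from workcell import bot, viewer, finder gives the robot as it stands.
- The arm moves only by the tool move_arm, never from a script. Its arguments are lists of equal length, an entry for each row: "offset": the shift along the tool's x, y, z in cm, a list of three; "twist": the turn, a rotation vector about the tool's x, y, z in rad, a list of three; "grip": the opening, from 0 (shut) to 1 (fully open). In form: {"offset": [[x, y, z], ...], "twist": [[ax, ay, az], ...], "grip": [grip, ...]}. A call has 1 to 5 rows; each row shifts and turns the commanded pose from where the row before left it, along the tool's axes as they then stand; what a row does not reach is not made up. A row lasts 1/10 s, in which the tool goes at most 50 mm and 8.59 degrees, less where a joint would pass 70% of its speed; a pose out of reach is approached as far as the arm can. A call is refused whole if a number of a shift passes 5 or a number of a turn 0.15, either way. A call with a gripper value outside its range is refused whole. The fingers move at their own pace and stop on an object; "force" is the grip in N (left out, the last holds). Time passes only in rows, so rows that do not move let the fingers close. It gives the time, the measured TCP pose, the force, the opening and the grip force at its end, in the units of the state.
- bot.get_obs(): the state, without advancing time (a new reading comes with each control period).
- viewer.camera(name): name is "scene" or "top" or "wrist"; returns a dict with "color" (420x560x3 uint8, red, green, blue), "depth" (420x560 float32, m along the optical axis (not along the pixel's ray), 0 where there is no reading), "vfov" (degrees; the focal length in pixels is half the picture's height over the tangent of half this angle, whatever the lens; pixels are square), "cx", "cy" (the principal point, pixels), "k1" (the pictures are not rectified: a ray, as slopes to the right and down, at radius r is drawn at 1 + k1 r^2 times it, then the intrinsics apply), "position" and "attitude" of the camera in the world; the wrist camera has in their place "tool_from_camera" (4x4, takes a point from camera to tool coordinates, whose origin is the TCP and whose axes are the flange's). Camera axes: x right, y down, z forward; pixel columns grow to the right and rows downward; lengths in m; the calibration is good to about 2 mm. A picture is of the moment at which its call begins: read the wrist's pose just before it.
- bot.job_done(): hands the job in; it is judged then, once.
Trained networks look in a picture, given as the dict that the camera call returned (one of the last four; its "shot" number tells which), for a name from the list of things; names that differ only in an ending like _2 or _b are one class to them, and where a whole thing is asked for, a point or a joint stands for the part that bears it (a point fixed in the world has none). Each returns a list of dicts, best first, with "p" (0 to 1); they miss things now and then, are a little off and sometimes report something else, mostly with a low value. They report only what shows in the picture. A call takes as long as a camera call.
- finder.boxes_of(picture, thing): "position" ([column, row] in pixels, amid what is visible of it).
- finder.pinpoint(picture, thing): "position" ([column, row] in pixels: a listed point, or the origin of a listed thing).
The state is a dict: "time": time; "q": joint angles; "qd": joint speeds; "joint_efforts": joint torques, N m; "ee_pos": TCP position; "tcp_rot": TCP orientation; "wrist_force": force on the tool from outside, world axes, zero at the start; "torque": the same for the moment, N m; "opening": finger opening in m; "grasp_force": force on a finger pad.
Only numpy, scipy, OpenCV 4.12 (cv2) and the standard library are available. Lean on these libraries where they do the work, as an engineer would, in place of code of your own. Each camera call takes 0.05 s, during which the arm holds its last target. There are 200 camera calls.

## Working session

There is one attempt and no reset: what is moved stays moved. The work goes in short steps, Python scripts to look and compute and a tool call to move; the robot and the scene stay as the last step left them, time stands still between calls to the robot, and variables do not carry over. Pictures are saved under pics/ and viewed, at most 10 in all, crops included, and the job is handed in when it is done.

Besides the shell and the picture viewer there is one more tool, called after "Emit:" in YAML: its name, and indented under it one key for each argument. move_arm: Moves the arm, as the interface text tells. Its arguments: {"type":"object","properties":{"offset":{"type":"array","items":{"type":"array","items":{"type":"number"}}},"twist":{"type":"array","items":{"type":"array","items":{"type":"number"}}},"grip":{"type":"array","items":{"type":"number"}},"force":{"type":"number"}},"required":["offset","twist","grip"]}

```bash
mkdir -p pics; cat > h.py <<'E'
import numpy as np, cv2
from workcell import bot, viewer, finder
from scipy.spatial.transform import Rotation as R
def cam(name):
    o=bot.get_obs(); c=viewer.camera(name)
    if name=="wrist":
        T=np.eye(4);T[:3,:3]=rot(o["tcp_rot"]);T[:3,3]=o["ee_pos"];c["T"]=T@np.array(c["tool_from_camera"])
    else:
        T=np.eye(4);T[:3,:3]=rot(c["attitude"]);T[:3,3]=c["position"];c["T"]=T
    return c
def rot(a):
    a=np.array(a,float)
    if a.shape==(3,3): return a
    return R.from_euler("xyz",a,degrees=True).as_matrix()
def ray(c,uv):
    f=210/np.tan(np.radians(c["vfov"])/2)
    d=np.array([(uv[0]-c["cx"])/f,(uv[1]-c["cy"])/f]); s=d.copy()
    for _ in range(20): s=d/(1+c["k1"]*(s@s))
    return np.array([s[0],s[1],1])
def at_z(c,uv,z):
    r=c["T"][:3,:3]@ray(c,uv); p=c["T"][:3,3]; return p+r*(z-p[2])/r[2]
def at_depth(c,uv):
    u,v=int(round(uv[0])),int(round(uv[1])); w=c["depth"][max(v-2,0):v+3,max(u-2,0):u+3]; w=w[w>0]
    if not len(w): return None
    return c["T"][:3,:3]@(ray(c,uv)*np.median(w))+c["T"][:3,3]
def save(c,n): cv2.imwrite("pics/"+n+".png",c["color"][:,:,::-1])
np.set_printoptions(precision=4,suppress=True)
E
cat > m.py <<'E'
from h import *
print(bot.get_obs())
Z={"cap_small_center":.033,"cap_large_center":.033,"tube_1":.085,"tube_2":.085,"tube_3":.085,"rack":0,"rack_guards":.085,"store_front":.071,"oil_bottle_mid":.085,"spray_can_mid":.065,"grease_jar_mid":.03,"wrench_grip":.005}
for n in ["top","scene"]:
    c=cam(n); save(c,n+"0"); print(n,c["position"],c["attitude"],c["vfov"],c["k1"])
    for t,z in Z.items():
        for d in finder.pinpoint(c,t)[:3]:
            print(t,round(d["p"],2),np.round(d["position"]),at_z(c,d["position"],z))
E
python3 m.py
```

```text
{'time': 0.0, 'q': array([-65.6037,   5.009 ,  10.0346,  95.0998,   0.0008,  90.0007]), 'qd': array([ 0.0875,  0.0207,  0.0349,  0.0427, -0.0174, -0.1029]), 'joint_efforts': array([  0.0004, -52.0397,  46.4797,   0.0163,   0.0002,   0.    ]), 'ee_pos': array([ 0.2271, -0.5007,  0.2526]), 'tcp_rot': array([-179.9258,   -0.0008,   24.3955]), 'wrist_force': array([-0.5048, -0.5858,  0.5229]), 'torque': array([0.0206, 0.0458, 0.0057]), 'grasp_force': 0.0, 'opening': 0.08513447312077572}
top [ 0.3735 -0.0035  1.2909] [-171.0955   -0.0203  -91.5384] 49.86423685547382 -0.08321938315645278
cap_small_center 0.74 [139. 244.] [0.4771 0.3638 0.033 ]
cap_small_center 0.62 [140. 264.] [0.419  0.3599 0.033 ]
cap_small_center 0.59 [242. 281.] [0.3666 0.0783 0.033 ]
cap_large_center 0.74 [147. 223.] [0.535  0.3418 0.033 ]
tube_1 0.98 [244. 187.] [0.6194 0.0634 0.085 ]
tube_1 0.96 [334. 188.] [ 0.6107 -0.18    0.085 ]
tube_1 0.61 [287. 188.] [ 0.6132 -0.0524  0.085 ]
tube_2 0.98 [244. 187.] [0.6194 0.0634 0.085 ]
tube_2 0.96 [334. 188.] [ 0.6107 -0.18    0.085 ]
tube_2 0.61 [287. 188.] [ 0.6132 -0.052
[... 793 characters left out ...]
 0.033 ]
cap_large_center 0.95 [405. 263.] [0.5346 0.3389 0.033 ]
tube_1 0.71 [214. 233.] [ 0.6104 -0.1781  0.085 ]
tube_2 0.71 [214. 233.] [ 0.6104 -0.1781  0.085 ]
tube_3 0.71 [214. 233.] [ 0.6104 -0.1781  0.085 ]
rack 0.74 [249. 279.] [ 0.6761 -0.0627  0.    ]
rack_guards 0.57 [252. 248.] [ 0.6305 -0.0649  0.085 ]
store_front 0.62 [412. 239.] [0.4781 0.3441 0.071 ]
store_front 0.27 [253. 247.] [ 0.6178 -0.0658  0.071 ]
oil_bottle_mid 0.8 [357. 296.] [0.7005 0.2281 0.085 ]
spray_can_mid 0.85 [265. 184.] [ 0.3863 -0.0988  0.065 ]
spray_can_mid 0.36 [323. 200.] [0.4008 0.0773 0.065 ]
grease_jar_mid 0.55 [319. 200.] [0.374  0.0638 0.03  ]
wrench_grip 0.85 [180. 188.] [ 0.4183 -0.3685  0.005 ]
```

View pics/top0.png

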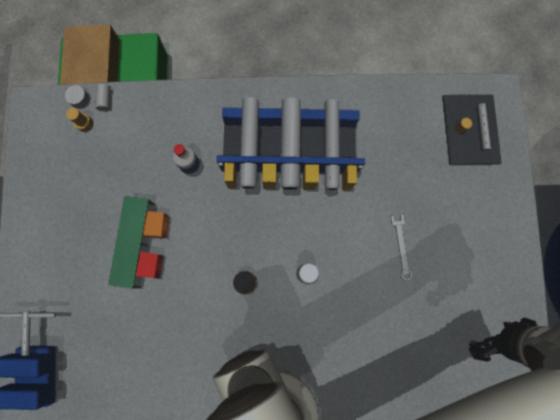

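View pics/scene0.png

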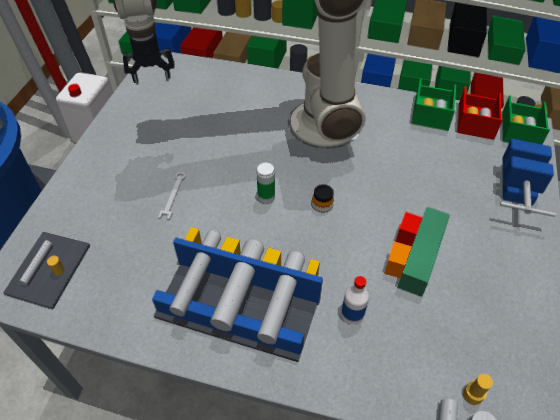

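The top view shows the store at about (140,245), with its open front toward −y. Orange is at (155,224) and red at (148,264). The rack tubes end at rows of about 187; the middle one looks thickest and the right one thinnest. I'll move toward the store.

Emit:
move_arm:
  offset:
    - [3.1,-3.4,0]
    - [3.1,-3.4,0]
    - [3.1,-3.4,0]
    - [3.1,-3.4,0]
    - [3.1,-3.4,0]
  twist:
    - [0,0,0]
    - [0,0,0]
    - [0,0,0]
    - [0,0,0]
    - [0,0,0]
  grip: [1,1,1,1,1]

```text
time: 1.8
ee_pos: [0.2982, -0.2804, 0.2533]
tcp_rot: [180.0, -0.0, 24.4]
wrist_force: [0.6, -0.2, 0.4]
opening: 0.0855
grasp_force: 0.0
```

Emit:
move_arm:
  offset:
    - [3.1,-3.4,0]
    - [3.1,-3.4,0]
    - [3.1,-3.4,0]
    - [3.1,-3.4,0]
    - [3.1,-3.4,0]
  twist:
    - [0,0,0]
    - [0,0,0]
    - [0,0,0]
    - [0,0,0]
    - [0,0,0]
  grip: [1,1,1,1,1]

```text
time: 2.3
ee_pos: [0.3692, -0.0614, 0.2536]
tcp_rot: [180.0, -0.1, 24.4]
wrist_force: [0.6, -0.3, -0.3]
opening: 0.0852
grasp_force: 0.0
```

Emit:
move_arm:
  offset:
    - [3.1,-3.4,0]
    - [3.1,-3.4,0]
    - [3.1,-3.4,0]
    - [3.1,-3.4,0]
    - [3.1,-3.4,0]
  twist:
    - [0,0,0]
    - [0,0,0]
    - [0,0,0]
    - [0,0,0]
    - [0,0,0]
  grip: [1,1,1,1,1]

```text
time: 2.8
ee_pos: [0.4402, 0.1578, 0.2535]
tcp_rot: [180.0, -0.0, 24.4]
wrist_force: [0.1, -0.6, 0.0]
opening: 0.0853
grasp_force: 0.0
```

Emit:
move_arm:
  offset:
    - [0,0,0]
    - [0,0,0]
    - [0,0,0]
    - [0,0,0]
    - [0,0,0]
  twist:
    - [0,0,-0.14]
    - [0,0,-0.14]
    - [0,0,-0.14]
    - [0,0,-0.14]
    - [0,0,-0.14]
  grip: [1,1,1,1,1]

```text
time: 3.3
ee_pos: [0.44, 0.1557, 0.2533]
tcp_rot: [180.0, -0.0, 64.8]
wrist_force: [0.2, 0.2, 0.8]
opening: 0.0855
grasp_force: 0.0
```

```bash
python3 - <<'E'
from h import *
o=bot.get_obs(); print(o["time"],o["q"],o["ee_pos"],o["tcp_rot"])
# top view: tube widths
c=cam("top")
import numpy as np
c=cam("wrist"); save(c,"w1"); print(c["T"])
for t,z in {"cap_small_center":.033,"cap_large_center":.033,"store_front":.071}.items():
    for d in finder.pinpoint(c,t)[:2]: print(t,round(d["p"],2),np.round(d["position"]),at_z(c,d["position"],z))
    for d in finder.boxes_of(c,t)[:2]: print(" box",round(d["p"],2),np.round(d["position"]),at_depth(c,d["position"]))
E
```

```text
3.3 [ 19.4909  -6.3786  -1.1608  95.2146   0.001  134.6465] [0.44   0.1557 0.2533] [179.9985  -0.0029  64.8444]
[[ 0.909  -0.3965 -0.1281  0.4742]
 [-0.4167 -0.865  -0.2796  0.2269]
 [ 0.0001  0.3075 -0.9515  0.3737]
 [ 0.      0.      0.      1.    ]]
cap_small_center 0.87 [179.   8.] [0.4241 0.358  0.033 ]
 box 0.89 [182.  31.] [0.4223 0.3274 0.066 ]
 box 0.6 [299.  14.] [0.5227 0.2956 0.0655]
 box 0.76 [114.  12.] [0.3664 0.3803 0.0418]
```

View pics/w1.png

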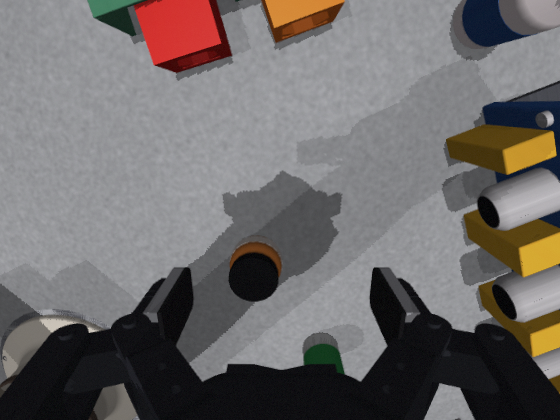

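The wrist image shows red at about (182,31) and orange at about (300,14), both cut off by the top edge. The jar is at (254,270). I'll go farther forward and turn to the store's yaw.

Emit:
move_arm:
  offset:
    - [0,0,0]
    - [0,0,0]
    - [4,0,0]
    - [4,0,0]
    - [4,0,0]
  twist:
    - [0,0,-0.125]
    - [0,0,-0.125]
    - [0,0,0]
    - [0,0,0]
    - [0,0,0]
  grip: [1,1,1,1,1]

```text
time: 4.2
ee_pos: [0.4635, 0.2746, 0.2535]
tcp_rot: [180.0, -0.0, 78.7]
wrist_force: [0.6, 0.1, 0.3]
opening: 0.0853
grasp_force: 0.0
```

```bash
cat > look.py <<'E'
from h import *
import sys
o=bot.get_obs(); print(o["time"],o["q"],o["ee_pos"],o["tcp_rot"])
c=cam("wrist"); save(c,sys.argv[1])
for t,z in {"cap_small_center":.033,"cap_large_center":.033,"store_front":.071}.items():
    for d in finder.pinpoint(c,t)[:2]: print(t,round(d["p"],2),np.round(d["position"]),at_z(c,d["position"],z))
# top faces by colour + depth
H,W=c["depth"].shape; f=210/np.tan(np.radians(c["vfov"])/2)
hsv=cv2.cvtColor(c["color"],cv2.COLOR_RGB2HSV)
P=np.zeros((H,W,3))
for v in range(H):
    for u in range(0,W): P[v,u]=0
uu,vv=np.meshgrid(np.arange(W),np.arange(H)); d=np.stack([(uu-c["cx"])/f,(vv-c["cy"])/f],-1); s=d.copy()
for _ in range(15): s=d/(1+c["k1"]*(s**2).sum(-1,keepdims=True))
P=(np.concatenate([s,np.ones((H,W,1))],-1)*c["depth"][...,None])@c["T"][:3,:3].T+c["T"][:3,3]
for n,lo,hi in [("red",0,5),("orange",7,18)]:
    m=(hsv[...,0]>=lo)&(hsv[...,0]<=hi)&(hsv[...,1]>150)&(hsv[...,2]>60)&(abs(P[...,2]-.066)<.005)
    m=cv2.morphologyEx(m.astype(np.uint8),cv2.MORPH_OPEN,np.ones((3,3)))
    if m.sum()<200: continue
    k,l,st,_=cv2.connectedComponentsWithStats(m); m=l==1+np.argmax(st[1:,4])
    r=cv2.minAreaRect((P[m][:,:2]*1000).astype(np.float32)); print(n,m.sum(),r, cv2.boxPoints(r).round(1).tolist())
E
python3 look.py w2
```

```text
4.2 [ 30.6467   3.3865   8.4128  94.9885  -0.0016 131.944 ] [0.4635 0.2746 0.2535] [179.9708  -0.024   78.7027]
cap_small_center 0.89 [229. 112.] [0.4259 0.3601 0.033 ]
store_front 0.58 [277. 108.] [0.4768 0.3539 0.071 ]
red 3446 ((421.278076171875, 333.1470031738281), (49.60676956176758, 66.35648345947266), 80.9071273803711) [[384.6000061035156, 313.8999938964844], [450.1000061035156, 303.3999938964844], [458.0, 352.3999938964844], [392.3999938964844, 362.8999938964844]]
orange 3370 ((532.9815063476562, 316.6012268066406), (49.938255310058594, 66.4326400756836), 84.87102508544922) [[497.70001220703125, 294.70001220703125], [563.7999877929688, 288.79998779296875], [568.2999877929688, 338.5], [502.1000061035156, 344.3999938964844]]
```

View pics/w2.png

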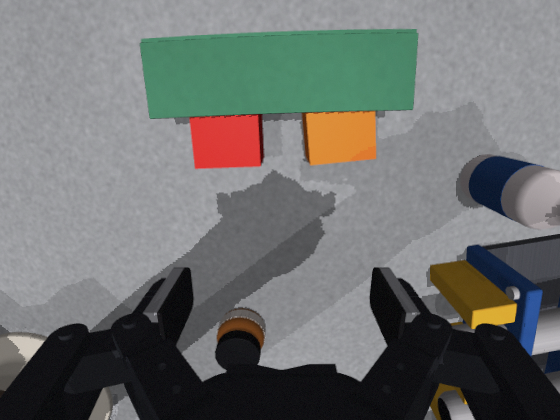

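The picture shows red at (227,140) and orange at (340,137) under the hood front. The depth fit gives both poses well, so I'll grasp red by its mouth half.

Emit:
move_arm:
  offset:
    - [0,0,0]
    - [2.5,-2.55,0]
    - [2.5,-2.55,0]
    - [0,0,4.3]
    - [0,0,4.3]
  twist:
    - [0,0,-0.04]
    - [0,0,0]
    - [0,0,0]
    - [0,0,0]
    - [0,0,0]
  grip: [1,1,1,1,1]
  force: 60

```text
time: 4.9
ee_pos: [0.4207, 0.3308, 0.1677]
tcp_rot: [179.8, -0.1, 81.1]
wrist_force: [-0.2, -0.1, -0.5]
opening: 0.0852
grasp_force: 0.0
```

Emit:
move_arm:
  offset:
    - [0,0,4.3]
    - [0,0,4.3]
    - [0,0,3.0]
    - [0,0,1.0]
    - [0,0,0]
  twist:
    - [0,0,0]
    - [0,0,0]
    - [0,0,0]
    - [0,0,0]
    - [0,0,0]
  grip: [1,1,1,1,1]

```text
time: 5.4
ee_pos: [0.4203, 0.3295, 0.0408]
tcp_rot: [-179.9, 0.1, 81.0]
wrist_force: [0.8, -0.1, 0.8]
opening: 0.085
grasp_force: 0.0
```

Emit:
move_arm:
  offset:
    - [0,0,0]
    - [0,0,0]
    - [0,0,0]
    - [0,0,0]
    - [0,0,0]
  twist:
    - [0,0,0]
    - [0,0,0]
    - [0,0,0]
    - [0,0,0]
    - [0,0,0]
  grip: [0.5,0.5,0.5,0.5,0.5]

```text
time: 5.9
ee_pos: [0.4217, 0.3313, 0.0438]
tcp_rot: [179.8, -0.1, 81.1]
wrist_force: [0.3, -1.6, 7.2]
opening: 0.0652
grasp_force: 67.5
```

Emit:
move_arm:
  offset:
    - [-1,0,-0.1]
    - [-2.5,0,0]
    - [-2.5,0,0]
    - [-2.5,0,0]
    - [-2.5,0,0.1]
  twist:
    - [0,0,0]
    - [0,0,0]
    - [0,0,0]
    - [0,0,0]
    - [0,0,0]
  grip: [0.5,0.5,0.5,0.5,0.5]

```text
time: 6.4
ee_pos: [0.4049, 0.2225, 0.0438]
tcp_rot: [179.8, -0.3, 81.2]
wrist_force: [1.8, 8.4, 12.4]
opening: 0.0652
grasp_force: 68.6
```

Emit:
move_arm:
  offset:
    - [0,0,0]
    - [0,0,0]
    - [0,0,0]
    - [0,0,0]
    - [0,0,0]
  twist:
    - [0,0,0]
    - [0,0,0]
    - [0,0,0]
    - [0,0,0]
    - [0,0,0]
  grip: [0.5,1,1,1,1]

```text
time: 6.9
ee_pos: [0.4035, 0.2221, 0.0412]
tcp_rot: [-180.0, 0.0, 81.1]
wrist_force: [-0.8, 0.3, -1.1]
opening: 0.0854
grasp_force: 0.0
```

Emit:
move_arm:
  offset:
    - [2.5,0,0]
    - [2.6,0,0]
    - [0,0,0]
    - [0,0,0]
    - [0,0,0]
  twist:
    - [0,0,0]
    - [0,0,0]
    - [0,0,0]
    - [0,0,0]
    - [0,0,0]
  grip: [1,1,1,1,1]

```text
time: 7.4
ee_pos: [0.4111, 0.2719, 0.041]
tcp_rot: [-180.0, 0.0, 81.1]
wrist_force: [-0.2, -0.3, 0.3]
opening: 0.0854
grasp_force: 0.0
```

```bash
python3 look.py w3
```

```text
7.4 [ 33.4826  -1.3382 -19.9881  71.4032  -0.0073 132.3554] [0.4111 0.2719 0.041 ] [-179.9657    0.0412   81.1271]
cap_large_center 0.59 [550.  93.] [0.5346 0.3414 0.033 ]
store_front 0.6 [473.  82.] [0.4787 0.3492 0.071 ]
red 12453 ((413.02105712890625, 267.5798034667969), (41.897918701171875, 65.85259246826172), 81.0106201171875) [[377.20001220703125, 252.0], [442.29998779296875, 241.6999969482422], [448.79998779296875, 283.1000061035156], [383.79998779296875, 293.3999938964844]]
orange 6509 ((504.9382019042969, 318.8455505371094), (18.730308532714844, 53.94062805175781), 3.550156593322754) [[493.8999938964844, 345.20001220703125], [497.29998779296875, 291.29998779296875], [516.0, 292.5], [512.5999755859375, 346.29998779296875]]
```

View pics/w3.png

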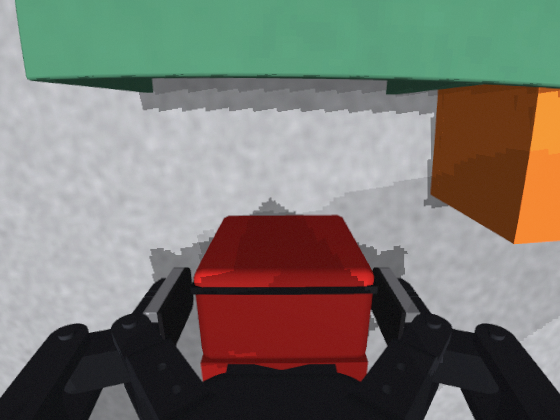

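The view shows red pulled clear at (285,260), with its closed end toward the hood and the pads astride the rear half. I'll grip, lift, carry it to the rack and turn it.

Emit:
move_arm:
  offset:
    - [0,0,0]
    - [0,0,0]
    - [0,0,0]
    - [0,0,0]
    - [0,0,-1]
  twist:
    - [0,0,0]
    - [0,0,0]
    - [0,0,0]
    - [0,0,0]
    - [0,0,0]
  grip: [0.5,0.5,0.5,0.5,0.5]

```text
time: 8.1
ee_pos: [0.4107, 0.2718, 0.0503]
tcp_rot: [-179.9, 0.1, 81.1]
wrist_force: [0.6, 0.4, -1.3]
opening: 0.065
grasp_force: 66.8
```

Emit:
move_arm:
  offset:
    - [0,0,-3.5]
    - [0,0,-4]
    - [0,0,-4]
    - [0,0,-4]
    - [-3,1.1,0]
  twist:
    - [0,0,0]
    - [0,0,0]
    - [0,0,0]
    - [0,0,0]
    - [0,0,0]
  grip: [0.5,0.5,0.5,0.5,0.5]

```text
time: 8.6
ee_pos: [0.4188, 0.2434, 0.212]
tcp_rot: [179.7, -0.3, 81.3]
wrist_force: [0.5, -1.0, -2.2]
opening: 0.0657
grasp_force: 67.4
```

Emit:
move_arm:
  offset:
    - [-4.3,1.6,0]
    - [-4.3,1.6,0]
    - [-4.3,1.6,0]
    - [-4.3,1.6,0]
    - [-4.3,1.6,0]
  twist:
    - [0,0,0]
    - [0,0,0]
    - [0,0,0]
    - [0,0,0]
    - [0,0,0]
  grip: [0.5,0.5,0.5,0.5,0.5]

```text
time: 9.1
ee_pos: [0.4633, 0.0145, 0.2067]
tcp_rot: [180.0, -0.0, 81.1]
wrist_force: [1.0, 0.6, -1.7]
opening: 0.0652
grasp_force: 67.3
```

Emit:
move_arm:
  offset:
    - [-4.3,1.5,0]
    - [-4.3,1.5,0]
    - [-4.3,1.5,0]
    - [-4.3,1.5,0]
    - [-2,1,0]
  twist:
    - [0,0,0]
    - [0,0,0]
    - [0,0,0]
    - [0,0,0]
    - [0,0,0]
  grip: [0.5,0.5,0.5,0.5,0.5]

```text
time: 9.6
ee_pos: [0.5028, -0.1874, 0.2062]
tcp_rot: [-180.0, 0.0, 81.0]
wrist_force: [-0.0, 0.9, -1.0]
opening: 0.0655
grasp_force: 67.3
```

Emit:
move_arm:
  offset:
    - [0,0,0]
    - [0,0,0]
    - [0,0,0]
    - [0,0,0]
    - [0,0,0]
  twist:
    - [0,0,-0.14]
    - [0,0,-0.14]
    - [0,0,-0.14]
    - [0,0,-0.14]
    - [0,0,-0.14]
  grip: [0.5,0.5,0.5,0.5,0.5]

```text
time: 10.1
ee_pos: [0.5028, -0.1842, 0.2064]
tcp_rot: [-180.0, -0.0, 121.6]
wrist_force: [-0.1, -0.4, -2.4]
opening: 0.0652
grasp_force: 66.9
```

Emit:
move_arm:
  offset:
    - [0,0,0]
    - [0,0,0]
    - [0,0,0]
    - [0,0,0]
    - [0,0,0]
  twist:
    - [0,0,-0.14]
    - [0,0,-0.14]
    - [0,0,-0.14]
    - [0,0,-0.14]
    - [0,0,-0.14]
  grip: [0.5,0.5,0.5,0.5,0.5]

```text
time: 10.6
ee_pos: [0.5028, -0.1841, 0.2064]
tcp_rot: [180.0, -0.0, 161.7]
wrist_force: [0.4, -0.4, -2.1]
opening: 0.0659
grasp_force: 66.9
```

Emit:
move_arm:
  offset:
    - [0,0,0]
    - [0,0,0]
    - [0,0,0]
  twist:
    - [0,0,-0.14]
    - [0,0,-0.14]
    - [0,0,0]
  grip: [0.5,0.5,0.5]

```text
time: 10.9
ee_pos: [0.5029, -0.1841, 0.2064]
tcp_rot: [180.0, -0.0, 177.5]
wrist_force: [0.5, 0.7, -1.2]
opening: 0.0655
grasp_force: 66.9
```

```bash
cat > rack.py <<'E'
from h import *
import sys
o=bot.get_obs(); print(o["time"],o["q"],o["ee_pos"],o["tcp_rot"],o["opening"],o["grasp_force"])
c=cam("wrist"); save(c,sys.argv[1])
for d in finder.pinpoint(c,"tube_1")[:4]: print("tube",round(d["p"],2),np.round(d["position"]),at_z(c,d["position"],.085))
t=cam("top"); t["color"]; save(t,sys.argv[1]+"t")
for n,t in (("w",c),("t",t)):
    H,W=t["depth"].shape; f=210/np.tan(np.radians(t["vfov"])/2)
    uu,vv=np.meshgrid(np.arange(W),np.arange(H)); d=np.stack([(uu-t["cx"])/f,(vv-t["cy"])/f],-1); s=d.copy()
    for _ in range(15): s=d/(1+t["k1"]*(s**2).sum(-1,keepdims=True))
    P=(np.concatenate([s,np.ones((H,W,1))],-1)*t["depth"][...,None])@t["T"][:3,:3].T+t["T"][:3,3]
    np.savez(sys.argv[1]+n,P=P,color=t["color"])
E
python3 rack.py r1
```

```text
10.9 [-20.1122   2.2974   2.0583  89.7938   0.0042 -17.6122] [ 0.5029 -0.1841  0.2064] [179.986   -0.0301 177.5   ] 0.06552555851896022 66.94379568099976
tube 0.97 [527. 314.] [0.6198 0.0496 0.085 ]
tube 0.81 [418. 319.] [ 0.6171 -0.0599  0.085 ]
```

View pics/r1.png

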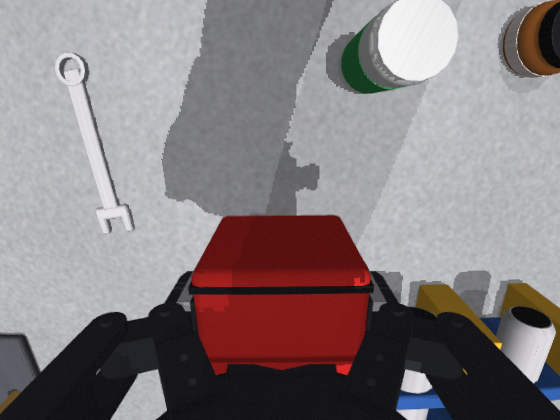

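The wrist view shows the cap held squarely, two tubes at (418,319) and (527,314), and tube 3 hidden by the hand. I'll fit the tubes in the saved point clouds.

```bash
python3 - <<'E'
import numpy as np
from scipy.optimize import least_squares
np.set_printoptions(precision=4,suppress=True)
for nm in ("r1t","r1w"):
    D=np.load(nm+".npz");P=D["P"].reshape(-1,3);C=D["color"].reshape(-1,3).astype(int)
    grey=(C.max(1)-C.min(1)<30)&(C.max(1)>70)
    for y0 in (.055,-.06,-.175):
        m=grey&(abs(P[:,1]-y0-.0)<.045)&(P[:,0]>.56)&(P[:,0]<.9)&(P[:,2]>.08)&(P[:,2]<.125)
        Q=P[m]
        if len(Q)<60: print(nm,y0,len(Q));continue
        # axis: y=a+b*(x-.62), z=h, radius r
        g=lambda p:np.hypot(Q[:,1]-(p[0]+p[1]*(Q[:,0]-.62)),Q[:,2]-p[2])*1-p[3]
        s=least_squares(lambda p:np.r_[g(p),(p[2]-.085)*len(Q)**.5],[y0,0,.085,.023],loss="soft_l1",f_scale=.001)
        Q2=Q[abs(g(s.x))<.003]
        print(nm,y0,len(Q),len(Q2),"y@.62",s.x[0],"yaw",np.degrees(np.arctan(s.x[1])),"z",s.x[2],"dia",2*s.x[3],"xmin",np.percentile(Q2[:,0],[0,1,3]),"ztop",np.percentile(Q2[:,2],[90,98]))
    b=(C[:,2]>C[:,0]+40)&(abs(P[:,2]-.116)<.006)&(P[:,0]>.6)&(P[:,0]<.75)&(abs(P[:,1]+.06)<.22)
    Q=P[b]
    if len(Q)>50:
        # front edge
        bins=np.arange(-.27,.15,.01); e=[(y+.005,np.percentile(Q[(Q[:,1]>=y)&(Q[:,1]<y+.01),0],3)) for y in bins if ((Q[:,1]>=y)&(Q[:,1]<y+.01)).sum()>3]
        e=np.array(e); k=np.polyfit(e[:,0],e[:,1],1); print("plate front: x at y=-.06",np.polyval(k,-.06),"yaw",-np.degrees(np.arctan(k[0])),"ends",Q[:,1].min(),Q[:,1].max())
E
```

```text
r1t 0.055 1287 1097 y@.62 0.05388073506915876 yaw -2.411945449015769 z 0.08501792104691357 dia 0.04627627787205964 xmin [0.6214 0.6245 0.6291] ztop [0.1089 0.1102]
r1t -0.06 1523 1296 y@.62 -0.06090174572300959 yaw -2.6648447553793906 z 0.08502090828800135 dia 0.053582629889479406 xmin [0.615  0.6196 0.6235] ztop [0.1122 0.1137]
r1t -0.175 1091 928 y@.62 -0.17666943904665783 yaw -2.4797935183933975 z 0.08545418341352391 dia 0.03879195665152961 xmin [0.6102 0.6139 0.6178] ztop [0.1058 0.1071]
plate front: x at y=-.06 0.6794717230616323 yaw -2.371914649279267 ends -0.2401903431769537 0.1335244992071746
r1w 0.055 2299 2124 y@.62 0.05551502799466708 yaw -5.4684333122886395 z 0.08499356487676164 dia 0.04622410590736016 xmin [0.621  0.6234 0.6248] ztop [0.1082 0.1089]
r1w -0.06 812 811 y@.62 -0.06109272226257386 yaw -2.4904644620159844 z 0.08500197933114972 dia 0.05351515991157155 xmin [0.6542 0.6551 0.6562] ztop [0.112  0.1124]
r1w -0.175 0
plate front: x at y=-.06 0.6821520136166385 yaw -1.9951382602462893 ends -0.08475253271698259 0.08363451806379596
```

The fits give tube 3 at 40 mm, tube 1 at 47 mm and tube 2 at 54 mm, with rack yaw −2.4°. Red therefore goes on tube 3, so I'll align it and start it on.

Emit:
move_arm:
  offset:
    - [0,1.24,2.4]
    - [0,0,3]
    - [0,0,3]
    - [0,0,2]
    - [0,0,1.0]
  twist:
    - [0,0,0]
    - [0,0,0]
    - [0,0,0]
    - [0,0,0]
    - [0,0,0]
  grip: [0.5,0.5,0.5,0.5,0.5]

```text
time: 11.55
ee_pos: [0.5027, -0.1715, 0.0903]
tcp_rot: [180.0, -0.2, 177.2]
wrist_force: [-1.1, -0.3, -1.6]
opening: 0.0652
grasp_force: 67.1
```

Emit:
move_arm:
  offset:
    - [-1.5,0,0]
    - [-1.5,0,0]
    - [-0.8,0,0]
    - [-0.6,0,0]
    - [-0.4,0,0]
  twist:
    - [0,0,0]
    - [0,0,0]
    - [0,0,0]
    - [0,0,0]
    - [0,0,0]
  grip: [0.5,0.5,0.5,0.5,0.5]

```text
time: 12.05
ee_pos: [0.5519, -0.1741, 0.0925]
tcp_rot: [-180.0, 0.0, 177.3]
wrist_force: [-0.4, 0.7, -1.5]
opening: 0.0655
grasp_force: 67.1
```

```bash
python3 - <<'E'
from h import *
o=bot.get_obs(); print(o["ee_pos"],o["wrist_force"],o["torque"])
c=cam("scene"); 
im=c["color"][180:300,140:340,::-1]; cv2.imwrite("pics/s1.png",cv2.resize(im,None,fx=4,fy=4,interpolation=cv2.INTER_CUBIC))
E
```

```text
[ 0.5519 -0.1741  0.0925] [-0.3884  0.667  -1.5305] [ 0.0102  0.1168 -0.0124]
```

View pics/s1.png

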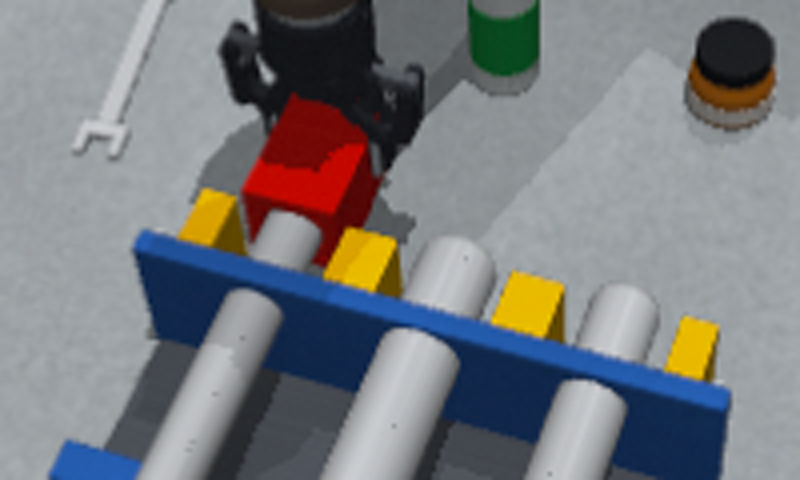

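Red is entering tube 3 with no force (crop at about (300,190)). Push home.

Emit:
move_arm:
  offset:
    - [-0.8,0,0]
    - [-0.8,0,0]
    - [-0.8,0,0]
    - [-0.8,0,0]
    - [-0.8,0,0]
  twist:
    - [0,0,0]
    - [0,0,0]
    - [0,0,0]
    - [0,0,0]
    - [0,0,0]
  grip: [0.5,0.5,0.5,0.5,0.5]

```text
time: 12.6
ee_pos: [0.5922, -0.1758, 0.0923]
tcp_rot: [180.0, -0.0, 177.4]
wrist_force: [-0.3, 0.6, -0.9]
opening: 0.0657
grasp_force: 67.1
```

Emit:
move_arm:
  offset:
    - [-0.3,0,0]
    - [-0.3,0,0]
    - [-0.2,0,0]
    - [-0.2,0,0]
  twist:
    - [0,0,0]
    - [0,0,0]
    - [0,0,0]
    - [0,0,0]
  grip: [0.5,0.5,0.5,0.5]

```text
time: 13.0
ee_pos: [0.5963, -0.1759, 0.0922]
tcp_rot: [180.0, -0.6, 177.3]
wrist_force: [-42.7, 5.0, 17.9]
opening: 0.0653
grasp_force: 68.9
```

Emit:
move_arm:
  offset:
    - [0.5,0,0]
    - [0,0,0]
    - [0,0,0]
    - [0,0,0]
    - [0,0,0]
  twist:
    - [0,0,0]
    - [0,0,0]
    - [0,0,0]
    - [0,0,0]
    - [0,0,0]
  grip: [0.5,1,1,1,1]

```text
time: 13.5
ee_pos: [0.5968, -0.1762, 0.0923]
tcp_rot: [-180.0, 0.0, 177.4]
wrist_force: [1.0, 0.1, 0.2]
opening: 0.0852
grasp_force: 0.0
```

Emit:
move_arm:
  offset:
    - [0,0,-2]
    - [0,0,-3]
    - [0,0,-4]
    - [0,0,-4]
    - [0,0,0]
  twist:
    - [0,0,0]
    - [0,0,0]
    - [0,0,0]
    - [0,0,0]
    - [0,0,0]
  grip: [1,1,1,1,1]

```text
time: 14.0
ee_pos: [0.5982, -0.1766, 0.2286]
tcp_rot: [-179.9, 0.5, 177.4]
wrist_force: [0.1, 0.1, 1.4]
opening: 0.0855
grasp_force: 0.0
```

```bash
python3 rack.py r2; cat > capon.py <<'E'
import numpy as np,cv2,sys
D=np.load(sys.argv[1]);P=D["P"];hsv=cv2.cvtColor(D["color"],cv2.COLOR_RGB2HSV)
lo,hi=(0,5) if sys.argv[2]=="red" else (7,18)
m=(hsv[...,0]>=lo)&(hsv[...,0]<=hi)&(hsv[...,1]>150)&(hsv[...,2]>50)&(abs(P[...,2]-.118)<.006)&(P[...,0]>.5)
u=np.array([np.cos(np.radians(-2.4)),np.sin(np.radians(-2.4))]);Q=P[m][:,:2]
print(m.sum(),"along:",np.percentile(Q@u,[0.5,2,98,99.5]),"rect",cv2.minAreaRect((Q*1000).astype(np.float32)), "z",np.median(P[m][:,2]))
print("tube3 end along", np.array([.6137,-.1762])@u,"tube1 end",np.array([.6235,.054])@u)
E
python3 capon.py r2w.npz red;python3 capon.py r2t.npz red
```

```text
14.0 [-16.4443  14.4278  18.0803  93.1456  -0.0025 -13.8244] [ 0.5982 -0.1766  0.2286] [-179.8764    0.4916  177.3806] 0.08554417056731013 0.0
tube 0.97 [412. 213.] [ 0.6153 -0.0593  0.085 ]
tube 0.79 [526. 215.] [0.6228 0.0513 0.085 ]
8780 along: [0.57836456 0.5793981  0.67590741 0.67762911] rect ((621.4441528320312, -177.4370574951172), (65.86214447021484, 100.98660278320312), 87.53065490722656) z 0.11594425397528807
tube3 end along 0.6205401710187544 tube1 end 0.6206917992652614
81 along: [0.57642786 0.57789621 0.6743138  0.6743796 ] rect ((619.2877807617188, -156.48617553710938), (24.046785354614258, 98.4798355102539), 86.93373107910156) z 0.11691155291410449
tube3 end along 0.6205401710187544 tube1 end 0.6206917992652614
```

Red is home (centre about 11 mm past the tube end, confirmed by the 43 N stop). Back for orange.

Emit:
move_arm:
  offset:
    - [0.8,4.4,0]
    - [0.8,4.4,0]
    - [0.8,4.4,0]
    - [0.8,4.4,0]
    - [0.8,4.4,0]
  twist:
    - [0,0,0]
    - [0,0,0]
    - [0,0,0]
    - [0,0,0]
    - [0,0,0]
  grip: [1,1,1,1,1]

```text
time: 14.65
ee_pos: [0.5657, 0.0471, 0.2205]
tcp_rot: [-180.0, -0.1, 177.4]
wrist_force: [0.9, 0.2, 0.1]
opening: 0.0858
grasp_force: 0.0
```

Emit:
move_arm:
  offset:
    - [0.8,4.4,0]
    - [0.8,4.4,0]
    - [0.8,4.4,0]
    - [0.8,4.4,0]
    - [0.7,4.4,0]
  twist:
    - [0,0,0]
    - [0,0,0]
    - [0,0,0]
    - [0,0,0]
    - [0,0,0]
  grip: [1,1,1,1,1]

```text
time: 15.15
ee_pos: [0.5367, 0.2686, 0.2206]
tcp_rot: [-179.9, -0.1, 177.4]
wrist_force: [0.9, 0.0, -0.6]
opening: 0.0852
grasp_force: 0.0
```

Emit:
move_arm:
  offset:
    - [0,0,0]
    - [0,0,0]
    - [0,0,0]
    - [0,0,0]
    - [0,0,0]
  twist:
    - [0,0,0.1345]
    - [0,0,0.1345]
    - [0,0,0.1345]
    - [0,0,0.1345]
    - [0,0,0.1345]
  grip: [1,1,1,1,1]

```text
time: 15.65
ee_pos: [0.5373, 0.2669, 0.2203]
tcp_rot: [-179.8, -0.1, 138.5]
wrist_force: [0.2, -0.4, 0.0]
opening: 0.0851
grasp_force: 0.0
```

Emit:
move_arm:
  offset:
    - [0,0,0]
    - [0,0,0]
    - [0,0,0]
    - [0,0,0]
    - [0,0,0]
  twist:
    - [0,0,0.1345]
    - [0,0,0.1345]
    - [0,0,0.1345]
    - [0,0,0.1345]
    - [0,0,0.1345]
  grip: [1,1,1,1,1]

```text
time: 16.15
ee_pos: [0.5373, 0.2668, 0.2204]
tcp_rot: [-179.8, 0.0, 100.0]
wrist_force: [-0.2, 0.0, -0.3]
opening: 0.086
grasp_force: 0.0
```

Emit:
move_arm:
  offset:
    - [0,0,0]
    - [0,0,0]
    - [0,0,0]
  twist:
    - [0,0,0.1345]
    - [0,0,0.1345]
    - [0,0,0]
  grip: [1,1,1]

```text
time: 16.45
ee_pos: [0.5374, 0.2668, 0.2206]
tcp_rot: [-179.9, 0.1, 84.8]
wrist_force: [-0.1, 0.1, -0.3]
opening: 0.0855
grasp_force: 0.0
```

```bash
python3 look.py w4
```

```text
16.45 [ 26.4061  11.5314  13.7619  92.3726   0.0005 121.6169] [0.5374 0.2668 0.2206] [-179.8787    0.0741   84.7893]
cap_large_center 0.85 [271. 111.] [0.5363 0.3449 0.033 ]
store_front 0.88 [198. 112.] [0.4763 0.3495 0.071 ]
orange 4076 ((533.110595703125, 316.4942932128906), (49.42268753051758, 65.74512481689453), 83.85216522216797) [[497.79998779296875, 295.3999938964844], [563.0999755859375, 288.3999938964844], [568.4000244140625, 337.5], [503.1000061035156, 344.6000061035156]]
```

Emit:
move_arm:
  offset:
    - [4.8,-0.9,0]
    - [0,0,4]
    - [0,0,4]
    - [0,0,4]
    - [0,0,3.5]
  twist:
    - [0,0,0.01]
    - [0,0,0]
    - [0,0,0]
    - [0,0,0]
    - [0,0,0]
  grip: [1,1,1,1,1]

```text
time: 17.15
ee_pos: [0.5325, 0.3155, 0.065]
tcp_rot: [-180.0, 0.0, 84.5]
wrist_force: [-0.1, 0.2, 0.4]
opening: 0.0853
grasp_force: 0.0
```

Emit:
move_arm:
  offset:
    - [0,0,2.4]
    - [0,0,0]
    - [0,0,0]
    - [0,0,0]
    - [0,0,0]
  twist:
    - [0,0,0]
    - [0,0,0]
    - [0,0,0]
    - [0,0,0]
    - [0,0,0]
  grip: [1,1,0.5,0.5,0.5]

```text
time: 17.65
ee_pos: [0.534, 0.3161, 0.0453]
tcp_rot: [179.9, -0.1, 84.4]
wrist_force: [3.4, 0.2, 7.5]
opening: 0.0652
grasp_force: 67.9
```

Emit:
move_arm:
  offset:
    - [0,0,0]
    - [0,0,0]
  twist:
    - [0,0,0]
    - [0,0,0]
  grip: [0.5,0.5]

```text
time: 17.85
ee_pos: [0.534, 0.3161, 0.0453]
tcp_rot: [179.9, -0.1, 84.3]
wrist_force: [1.1, -0.6, 7.0]
opening: 0.0651
grasp_force: 67.7
```

Emit:
move_arm:
  offset:
    - [-1,0,-0.1]
    - [-2.5,0,0]
    - [-2.5,0,0]
    - [-2.5,0,0]
    - [-2.5,0,0.1]
  twist:
    - [0,0,0]
    - [0,0,0]
    - [0,0,0]
    - [0,0,0]
    - [0,0,0]
  grip: [0.5,0.5,0.5,0.5,0.5]

```text
time: 18.35
ee_pos: [0.5231, 0.2062, 0.0453]
tcp_rot: [179.8, -0.2, 84.4]
wrist_force: [-0.9, 8.8, 16.5]
opening: 0.0655
grasp_force: 68.6
```

Emit:
move_arm:
  offset:
    - [0,0,0]
    - [0,0,0]
    - [0,0,0]
    - [0,0,0]
    - [0,0,0]
  twist:
    - [0,0,0]
    - [0,0,0]
    - [0,0,0]
    - [0,0,0]
    - [0,0,0]
  grip: [0.5,1,1,1,1]

```text
time: 18.85
ee_pos: [0.522, 0.2064, 0.043]
tcp_rot: [-180.0, 0.0, 84.4]
wrist_force: [-0.0, -0.1, 0.5]
opening: 0.0856
grasp_force: 0.0
```

Emit:
move_arm:
  offset:
    - [2.5,0,0]
    - [2.6,0,0]
    - [0,0,0]
    - [0,0,0]
    - [0,0,0]
  twist:
    - [0,0,0]
    - [0,0,0]
    - [0,0,0]
    - [0,0,0]
    - [0,0,0]
  grip: [1,1,1,1,1]

```text
time: 19.35
ee_pos: [0.527, 0.2565, 0.043]
tcp_rot: [-180.0, 0.0, 84.3]
wrist_force: [0.3, 0.3, 0.3]
opening: 0.0851
grasp_force: 0.0
```

```bash
python3 look.py w5
```

```text
19.35 [ 25.9556  11.0948  -6.447   72.5008  -0.01   121.6219] [0.527  0.2565 0.043 ] [-179.969     0.0309   84.3337]
store_front 0.7 [76. 82.] [0.4787 0.3486 0.071 ]
orange 11845 ((528.4187622070312, 250.07464599609375), (41.99295425415039, 65.7685317993164), 84.13258361816406) [[493.6000061035156, 232.5], [559.0, 225.8000030517578], [563.2999877929688, 267.6000061035156], [497.8999938964844, 274.29998779296875]]
```

View pics/w5.png

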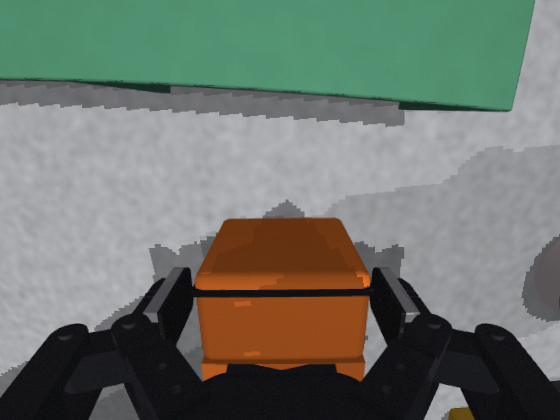

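Orange is pulled clear at (283,260) and squarely between the pads. Grip, lift and carry to tube 1.

Emit:
move_arm:
  offset:
    - [0,0,0]
    - [0,0,0]
    - [0,0,0]
    - [0,0,0]
    - [0,0,-1]
  twist:
    - [0,0,0]
    - [0,0,0]
    - [0,0,0]
    - [0,0,0]
    - [0,0,0]
  grip: [0.5,0.5,0.5,0.5,0.5]

```text
time: 20.05
ee_pos: [0.5264, 0.2565, 0.0521]
tcp_rot: [-179.9, 0.1, 84.3]
wrist_force: [-0.1, -0.3, -3.0]
opening: 0.0653
grasp_force: 66.9
```

Emit:
move_arm:
  offset:
    - [0,0,-3]
    - [0,0,-4]
    - [0,0,-4]
    - [0,0,-3]
    - [-2,-0.1,0]
  twist:
    - [0,0,0]
    - [0,0,0]
    - [0,0,0]
    - [0,0,0]
    - [0,0,0]
  grip: [0.5,0.5,0.5,0.5,0.5]

```text
time: 20.55
ee_pos: [0.5255, 0.2389, 0.1983]
tcp_rot: [179.7, -0.2, 84.4]
wrist_force: [-0.8, -0.1, -2.2]
opening: 0.0656
grasp_force: 67.4
```

Emit:
move_arm:
  offset:
    - [-4,-0.1,0]
    - [-4,-0.1,0]
    - [-4,-0.1,0]
    - [-4,-0.1,0]
    - [-2,0,0]
  twist:
    - [0,0,0]
    - [0,0,0]
    - [0,0,0]
    - [0,0,0]
    - [0,0,0]
  grip: [0.5,0.5,0.5,0.5,0.5]

```text
time: 21.05
ee_pos: [0.5017, 0.056, 0.1937]
tcp_rot: [-180.0, 0.0, 84.2]
wrist_force: [0.5, -0.1, -3.4]
opening: 0.0655
grasp_force: 67.3
```

Emit:
move_arm:
  offset:
    - [0,0,0]
    - [0,0,0]
    - [0,0,0]
    - [0,0,0]
    - [0,0,0]
  twist:
    - [0,0,-0.136]
    - [0,0,-0.136]
    - [0,0,-0.136]
    - [0,0,-0.136]
    - [0,0,-0.136]
  grip: [0.5,0.5,0.5,0.5,0.5]

```text
time: 21.55
ee_pos: [0.5022, 0.0584, 0.1935]
tcp_rot: [-180.0, -0.0, 123.6]
wrist_force: [-0.8, -0.5, -1.6]
opening: 0.0656
grasp_force: 67.0
```

Emit:
move_arm:
  offset:
    - [0,0,0]
    - [0,0,0]
    - [0,0,0]
    - [0,0,0]
    - [0,0,0]
  twist:
    - [0,0,-0.136]
    - [0,0,-0.136]
    - [0,0,-0.136]
    - [0,0,-0.136]
    - [0,0,-0.136]
  grip: [0.5,0.5,0.5,0.5,0.5]

```text
time: 22.05
ee_pos: [0.5022, 0.0584, 0.1934]
tcp_rot: [-180.0, -0.0, 162.6]
wrist_force: [-0.0, -0.2, -2.7]
opening: 0.0651
grasp_force: 66.9
```

Emit:
move_arm:
  offset:
    - [0,0,0]
    - [0,0,0]
    - [0,0,0]
  twist:
    - [0,0,-0.136]
    - [0,0,-0.136]
    - [0,0,0]
  grip: [0.5,0.5,0.5]

```text
time: 22.35
ee_pos: [0.5022, 0.0584, 0.1934]
tcp_rot: [180.0, -0.0, 178.0]
wrist_force: [-0.4, -0.4, -1.9]
opening: 0.0656
grasp_force: 67.0
```

Emit:
move_arm:
  offset:
    - [0,0,3]
    - [0,0,3]
    - [0,0,2.5]
    - [0,0,1.3]
    - [0,0,0]
  twist:
    - [0,0,0.007]
    - [0,0,0]
    - [0,0,0]
    - [0,0,0]
    - [0,0,0]
  grip: [0.5,0.5,0.5,0.5,0.5]

```text
time: 22.85
ee_pos: [0.5015, 0.0583, 0.0938]
tcp_rot: [-180.0, -0.2, 177.3]
wrist_force: [-0.0, 0.4, -2.6]
opening: 0.0654
grasp_force: 67.2
```

Emit:
move_arm:
  offset:
    - [-1.5,0,0]
    - [-1.5,0,0]
    - [-1,0,0]
    - [-0.7,0,0]
    - [-0.7,0,0]
  twist:
    - [0,0,0]
    - [0,0,0]
    - [0,0,0]
    - [0,0,0]
    - [0,0,0]
  grip: [0.5,0.5,0.5,0.5,0.5]

```text
time: 23.35
ee_pos: [0.557, 0.056, 0.0958]
tcp_rot: [180.0, 0.0, 177.4]
wrist_force: [-1.6, -0.1, -2.2]
opening: 0.0655
grasp_force: 67.2
```

Emit:
move_arm:
  offset:
    - [-0.8,0,0]
    - [-0.9,0,0]
    - [-0.9,0,0]
    - [-0.9,0,0]
    - [-0.7,0,0]
  twist:
    - [0,0,0]
    - [0,0,0]
    - [0,0,0]
    - [0,0,0]
    - [0,0,0]
  grip: [0.5,0.5,0.5,0.5,0.5]

```text
time: 23.85
ee_pos: [0.5992, 0.054, 0.0951]
tcp_rot: [-180.0, -0.0, 177.4]
wrist_force: [-1.0, -0.0, -1.9]
opening: 0.0649
grasp_force: 67.2
```

Emit:
move_arm:
  offset:
    - [-0.3,0,0]
    - [-0.3,0,0]
    - [-0.2,0,0]
  twist:
    - [0,0,0]
    - [0,0,0]
    - [0,0,0]
  grip: [0.5,0.5,0.5]

```text
time: 24.15
ee_pos: [0.6046, 0.0538, 0.0951]
tcp_rot: [-180.0, -0.2, 177.4]
wrist_force: [-17.9, 2.0, 7.1]
opening: 0.0654
grasp_force: 67.7
```

Contact is at .6046 as expected; one small push, then release and retreat.

Emit:
move_arm:
  offset:
    - [-0.2,0,0]
    - [0.4,0,0]
    - [0,0,0]
    - [0,0,0]
    - [0,0,0]
  twist:
    - [0,0,0]
    - [0,0,0]
    - [0,0,0]
    - [0,0,0]
    - [0,0,0]
  grip: [0.5,0.5,1,1,1]

```text
time: 24.65
ee_pos: [0.6048, 0.0538, 0.0956]
tcp_rot: [180.0, 0.1, 177.4]
wrist_force: [1.4, -0.1, -0.9]
opening: 0.0851
grasp_force: 0.0
```

Emit:
move_arm:
  offset:
    - [0,0,0]
    - [0,0,-2]
    - [0,0,-3]
    - [0,0,-4]
    - [0,0,-4]
  twist:
    - [0,0,0]
    - [0,0,0]
    - [0,0,0]
    - [0,0,0]
    - [0,0,0]
  grip: [1,1,1,1,1]

```text
time: 25.15
ee_pos: [0.6042, 0.0538, 0.2265]
tcp_rot: [-180.0, -0.0, 177.4]
wrist_force: [0.9, 0.5, -0.7]
opening: 0.0856
grasp_force: 0.0
```

Emit:
move_arm:
  offset:
    - [3,0,0]
    - [3,0,0]
    - [0,0,0]
  twist:
    - [0,0,0]
    - [0,0,0]
    - [0,0,0]
  grip: [1,1,1]

```text
time: 25.45
ee_pos: [0.5424, 0.0566, 0.2264]
tcp_rot: [180.0, 0.0, 177.5]
wrist_force: [0.9, -0.6, -0.8]
opening: 0.0852
grasp_force: 0.0
```

```bash
python3 rack.py r3; for v in w t; do for k in red orange; do python3 capon.py r3$v.npz $k; done; done; python3 -c "
from h import *
c=cam('scene');save(c,'s2')"
```

```text
25.45 [ 5.9577  3.808   5.8416 92.0022  0.0057  8.5052] [0.5424 0.0566 0.2264] [179.9897   0.0302 177.4525] 0.08518887410245653 0.0
4868 along: [0.57845038 0.57934021 0.67306283 0.67687183] rect ((621.502685546875, -177.38162231445312), (68.0676498413086, 100.84288024902344), 88.67416381835938) z 0.11569856524885085
tube3 end along 0.6205401710187544 tube1 end 0.6206917992652614
7083 along: [0.57840932 0.57950765 0.67632299 0.67821261] rect ((628.97119140625, -62.99650573730469), (298.505615234375, 105.41234588623047), 87.82815551757812) z 0.11597729226582223
tube3 end along 0.6205401710187544 tube1 end 0.6206917992652614
834 along: [0.57594738 0.57698324 0.67219788 0.67411212] rect ((617.9136962890625, -177.04307556152344), (65.49987030029297, 101.17438507080078), 86.9822769165039) z 0.1164437409928818
tube3 end along 0.6205401710187544 tube1 end 0.6206917992652614Traceback (most recent call last):
  File "capon.py", line 6, in <module>
    print(m.sum(),"along:",np.percentile(Q@u,[0.5,2,98,99.5]),"rect",cv2.minAreaRect((Q*1000).astype(np.float32)), "z",np.median(P[m][:,2]))
                           ~~~~~~~~~~~~~^^^^^^^^^^^^^^^^^^^^^
    return _quantile_unchecked(
        a, q, axis, out, overwrite_input, method, keepdims, weights)
    return _ureduce(a,
                    func=_quantile_ureduce_func,
    ...<5 lines>...
                    overwrite_input=overwrite_input,
                    method=method)
    r = func(a, **kwargs)
    result = _quantile(arr,
                       quantiles=q,
    ...<2 lines>...
                       out=out,
                       weights=wgt)
    slices_having_nans = np.isnan(arr[-1, ...])
                                  ~~~^^^^^^^^^
IndexError: index -1 is out of bounds for axis 0 with size 0
```

View pics/s2.png

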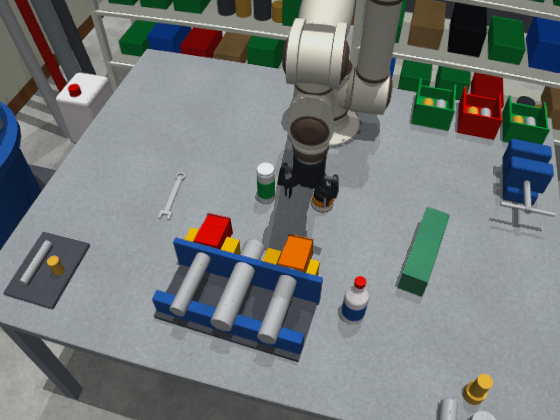

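The scene picture shows red at (213,232) and orange at (297,250), both seated on the outer tubes. In the wrist cloud both span .578–.678 along the rack, so they are equally home. The other objects are untouched.

```bash
python3 -c "
from workcell import bot
print(bot.job_done())"
```

```text
the job is handed in; nothing more can be done
None
```

I handed the job in at about 25.6 s, with the red cap pushed home on tube 3 (40 mm), the orange cap on tube 1 (47 mm) and tube 2 (54 mm) left open; the final images showed both caps seated and nothing else moved, but no verdict came back.

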